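# Change over the dies of an embossing press

### The arm

A 6-joint arm with a two-finger parallel gripper is mounted at the origin on the work surface. World frame = base frame: x ahead of the robot, y to its left, z up, the work surface at z = 0. Lengths are in m, angles in rad, forces in N, time in s.
With the tool pointing down it reaches from about 0.3 to 0.85 m from the base axis. Payload 4.2 kg.
Tool frame: the origin (TCP) lies midway between the tips of the shut fingers; the grasp point (between the pads) lies behind it (bot.grasp_offset is the x of the grasp point in the tool frame, in m); x points along the fingers, y is the direction in which the jaws open and shut, and the axes are right-handed (so a half turn about x gives the same grasp; the last joint's range is limited). The gripper opens to 91 mm and grips with 3 to 60 N. Pads are 32 mm wide; open, the fingers measure 118 mm over their backs; the gripper's body (76 mm by 178 mm) begins 60 mm behind the grasp point.
Start: joints at [-1.304, 0.32, 1.565, -0, 1.257, -0.02], TCP at [0.163, -0.552, 0.214] pointing down, gripper open.
Joint ranges: [-3.11, 3.11], [-0.84, 2.01], [0.21, 2.61], [-1.34, 4.49], [0.05, 2.63], [-2.56, 2.56]. Speed limits (rad/s): [2.57, 2.57, 3.14, 3.14, 3.14, 3.14].

### API

Orientations are given as a unit quaternion [w, x, y, z].
In Python, from plant import monitor, vision, job, bot gives the robot as it stands.
- The arm moves only by the tool send_rows, never from a script. Its arguments are lists of equal length, an entry for each row: "fingers": the opening in per cent of the stroke, from 0 (shut) to 100 (fully open); "translation": the shift along the tool's x, y, z in m, a list of three; "twist": the turn, a rotation vector about the tool's x, y, z in degrees, a list of three. In form: {"fingers": [fingers, ...], "translation": [[tx, ty, tz], ...], "twist": [[wx, wy, wz], ...]}. A call has 1 to 5 rows; each row is the pose to reach, as a shift and turn from the pose measured when the call began, along the tool's axes at that moment; what a row does not reach only later rows make up. A row lasts 1/8 s, in which the tool goes at most 62.5 mm and 10.7 degrees, less where a joint would pass 70% of its speed; a pose out of reach is approached as far as the arm can. A call with a gripper value outside its range is refused whole. The fingers move at their own pace and stop on an object; the grip force is fixed at half the most. Time passes only in rows, so rows that repeat a pose let the fingers close. It gives the time, the measured TCP pose, the force and the opening at its end, in the units of the state.
- monitor.sense(): the state, without advancing time (a new reading comes with each control period).
- vision.camera(name): name is "side" or "top"; returns the picture (480x640x3 uint8, red, green, blue); there is no depth.
- vision.get_calibration(name): a dict with "mtx" (3x3 intrinsics, pixels), "origin" and "orientation" of the camera in the world. Camera axes: x right, y up, looking along -z (the intrinsics and any distortion apply to the point x, -y, -z); pixel columns grow to the right and rows downward; lengths in m; the calibration is good to about 2 mm. A picture is of the moment at which its call begins. get_calibration takes no time and is no camera call.
- job.sign_off(): hands the job in, once; it reports no verdict.
The state is a dict: "time_s": time; "joint_positions": joint angles; "qvel": joint speeds; "tau": joint torques, N m; "tcp_pos": TCP position; "tool_rot": TCP orientation; "wrist_force": force on the tool from outside, world axes, zero at the start; "ft_torque": the same for the moment, N m; "finger_gap": finger opening in m.
Only numpy, scipy, OpenCV 4.12 (cv2) and the standard library are available. Lean on these libraries where they do the work, as an engineer would, in place of code of your own. Each camera call takes 0.05 s, during which the arm holds its last target.

### The job

Change over the embossing press: the die with the long bar grip belongs in the press, slid fully home under the bridge, and the round-grip and square-grip dies belong each squarely in the outline of the board whose marker has the shape of its grip. All three are in the wrong place now; the grey felt pad is free for putting a die down meanwhile. Never tip a die over, and leave the hammer and the wooden shoe last where they are.

Things in the scene. Friction and masses are not known exactly. Their poses are not given: they have to be found in the camera images.
- press: fixed green press. Bed x -75..95 mm, 116 wide, top 12 mm above bench; bridge x 15..65, 96 wide, top 56 (bolts 61). Slot under it: 12 to 26 mm above bench, 56 wide. Origin at bench height on the slot's mid-line, x into the slot, z up. A die slides in along +x, tongue first, till its block meets the bridge: its origin is then 12 mm above this one, axes alike. The round-grip die starts in it
- round_board: fixed plywood board 200 x 90 mm, top 12 mm above the bench, with a dark die-shaped outline and at its far end a flat steel marker, a disc of 42 mm diameter. Origin at bench height, below where the origin of a die in the outline lies; x along the board to the marker (marker at x 98 mm, board x -75..125), z up. At the start the square-grip die lies on it, tongue to the marker: wrongly
- square_board: fixed plywood board 200 x 90 mm, top 12 mm above the bench, with a dark die-shaped outline and at its far end a flat steel marker, a square of 26 x 26 mm. Origin at bench height, below where the origin of a die in the outline lies; x along the board to the marker (marker at x 98 mm, board x -75..125), z up. At the start the bar-grip die lies on it, tongue to the marker: wrongly
- pad: a fixed block with grey felt on top, 160 x 90 mm, its top 12 mm above the bench, empty, without marker: the free spot. Origin: at bench height, below its centre; x along its length, z up
- round_die: Round-grip aluminium die, 0.25-0.5 kg. Origin on its flat underside, x to the tongue, z up. Block x -60..15 mm, 60 wide, 16 high; tongue x 15..65, 44 wide, 8 high. Wooden grip centred at x -20, y 0, from 16 to 50 mm above the underside: a round knob, 44 mm in diameter. It belongs on the round-marked board
- square_die: Square-grip aluminium die, 0.25-0.5 kg. Origin on its flat underside, x to the tongue, z up. Block x -60..15 mm, 60 wide, 16 high; tongue x 15..65, 44 wide, 8 high. Wooden grip centred at x -20, y 0, from 16 to 50 mm above the underside: a square post, 26 x 26 mm, sides parallel to the die's. It belongs on the square-marked board
- bar_die: Bar-grip aluminium die, 0.25-0.5 kg. Origin on its flat underside, x to the tongue, z up. Block x -60..15 mm, 60 wide, 16 high; tongue x 15..65, 44 wide, 8 high. Wooden grip centred at x -20, y 0, from 16 to 50 mm above the underside: a long bar, 64 mm along x and 16 mm wide along y. It belongs in the press
- hammer: bystander: a hammer 260 mm long lying on the bench, right of the work; leave it
- last: bystander: a wooden shoe last 235 mm long and 85 mm high, left of the work; leave it
Things that resemble listed ones, but are neither listed nor needed, are in the scene too. Leave any purple look-alike of the round_die alone.

How it is judged:
At the end, for the whole second after the job is handed in: The bar-grip die lies flat in the press, its shoulder within 8 mm of the bridge; the round-grip and square-grip dies lie flat in the outlines of the round- and square-marked boards, within 15 mm along and across and 0.2 rad (either way round); all released and at rest (x of bar_die in the frame of press between -0.008 and 0.008 m and y of bar_die in the frame of press between -0.012 and 0.012 m and z of bar_die in the frame of press between 0.008 and 0.016 m and angle between the x axis of bar_die and the x axis of press, either way round below 0.2 rad and angle between each of bar_die, round_die, square_die's own z axis and vertical below 0.06 rad and linear speed of each of bar_die, round_die, square_die below 0.02 m/s and angular speed of each of bar_die, round_die, square_die below 0.1 rad/s and x of round_die in the frame of round_board between -0.015 and 0.015 m and y of round_die in the frame of round_board between -0.015 and 0.015 m and z of round_die in the frame of round_board between 0.008 and 0.016 m and angle between the x axis of round_die and the x axis of round_board, either way round below 0.2 rad and x of square_die in the frame of square_board between -0.015 and 0.015 m and y of square_die in the frame of square_board between -0.015 and 0.015 m and z of square_die in the frame of square_board between 0.008 and 0.016 m and angle between the x axis of square_die and the x axis of square_board, either way round below 0.2 rad); the robot touches nothing.
It fails at once if a die is tipped over (more than 0.7 rad) (angle between any of bar_die, round_die, square_die's own z axis and vertical above 0.7 rad).
It fails at once if a bystander (hammer, last) is moved more than 30 mm (distance of any of hammer, last from where it was at the start of the episode above 0.03 m).
It also fails if it takes over 128 s, if anything falls off the work surface, if the arm or the gripper's body presses on something with over 40 N, if the wrist force passes 120 N, or if a joint passes its speed limit or range.

## Working session

There is one attempt and no reset: what is moved stays moved. The work goes in short steps, Python scripts to look and compute and a tool call to move; the robot and the scene stay as the last step left them, time stands still between calls to the robot, and variables do not carry over. Pictures are saved under pics/ and viewed, and the job is handed in when it is done.

Besides the shell and the picture viewer there is one more tool, called after "Request:" as name(argument=value, ...) on one line, values as JSON. send_rows: Moves the arm, as the interface text tells. Its arguments: {"type":"object","properties":{"fingers":{"type":"array"},"translation":{"type":"array"},"twist":{"type":"array"}},"required":["fingers","translation","twist"]}

```bash
ls; mkdir -p pics; python3 - <<'E'
from plant import monitor, vision, job, bot
import cv2
for n in("top","side"):
    im=vision.camera(n); cv2.imwrite(f"pics/{n}0.png",im[:,:,::-1])
    print(vision.get_calibration(n))
s=monitor.sense(); print(s, bot.grasp_offset, [a for a in dir(bot) if a[0]!='_'])
E
```

```text
pics
{'mtx': array([[585.02305098,   0.        , 326.34825347],
       [  0.        , 585.02305098, 241.11995034],
       [  0.        ,   0.        ,   1.        ]]), 'origin': array([0.35258982, 0.02701916, 1.24760614]), 'orientation': array([-0.6966948 , -0.03655345,  0.04125082,  0.71524721])}
{'mtx': array([[474.75405781,   0.        , 326.27432678],
       [  0.        , 474.75405781, 242.62792232],
       [  0.        ,   0.        ,   1.        ]]), 'origin': array([0.30437613, 0.70842171, 0.9486895 ]), 'orientation': array([-0.12666826, -0.05456351,  0.32783497,  0.9346134 ])}
{'time_s': 0.1, 'joint_positions': array([-1.30402517e+00,  3.20255519e-01,  1.56553973e+00,  1.64964378e-05,
        1.25740668e+00, -2.00093016e-02]), 'qvel': array([ 1.76020519e-03, -1.17540155e-03, -3.27885733e-03, -8.85765473e-05,
        7.95253196e-05,  1.51157276e-03]), 'tau': array([ 1.24367405e-03, -4.13333058e+01, -2.32508540e+01,  7.28540076e-02,
        4.21002321e-02, -5.89943079e-05]), 'tcp_pos': array([ 0.16253079, -0.55108617,  0.21319525]), 'tool_rot': array([-0.10047797, -0.69978542, -0.10160862,  0.69991445]), 'wrist_force': array([-0.39046255,  0.42330552,  0.64155604]), 'ft_torque': array([ 0.00453875, -0.0246711 ,  0.00877202]), 'finger_gap': 0.09137866031125383} -0.0188 ['Unreachable', 'grasp_offset']
```

View pics/top0.png

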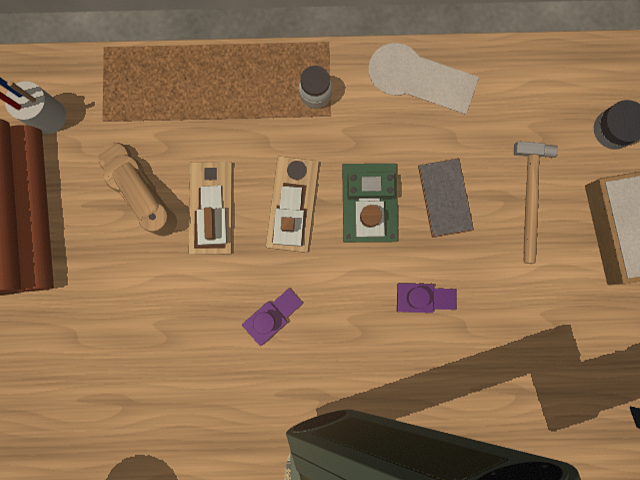

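View pics/side0.png

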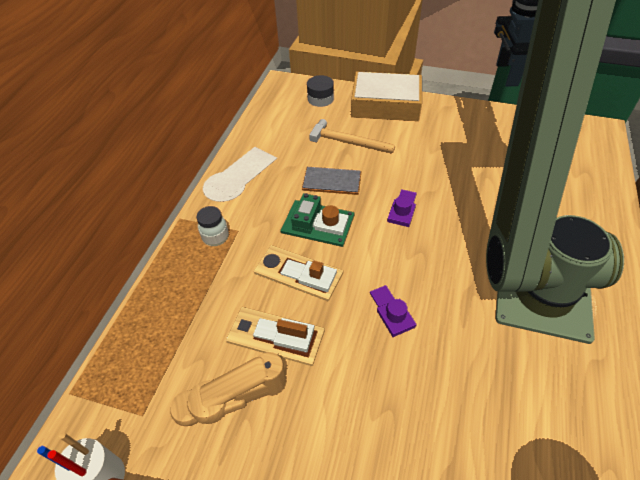

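Top view: square board near (211,208), round board (292,204), press (370,203), pad (446,198), bench x axis running up. I zoom in for corners.

```bash
cat > h.py <<'E'
import numpy as np, cv2
from scipy.spatial.transform import Rotation as R
from plant import monitor, vision, job, bot
def rot(q): return R.from_quat([q[1],q[2],q[3],q[0]])
def unproj(cal,px,z):
    px=np.atleast_2d(px).astype(float); K=cal['mtx']
    d=np.c_[(px[:,0]-K[0,2])/K[0,0],-(px[:,1]-K[1,2])/K[1,1],-np.ones(len(px))]
    d=rot(cal['orientation']).apply(d); o=np.array(cal['origin'])
    return o+d*((z-o[2])/d[:,2])[:,None]
def proj(cal,P):
    p=rot(cal['orientation']).inv().apply(np.atleast_2d(P)-cal['origin']); K=cal['mtx']
    return np.c_[K[0,0]*p[:,0]/-p[:,2]+K[0,2],K[1,1]*-p[:,1]/-p[:,2]+K[1,2]]
def crop(im,x0,y0,x1,y1,f,name):
    c=cv2.resize(im[y0:y1,x0:x1],None,fx=f,fy=f,interpolation=cv2.INTER_CUBIC); cv2.imwrite(name,c[:,:,::-1])
E
python3 - <<'E'
from h import *
im=cv2.imread("pics/top0.png")[:,:,::-1]
crop(im,180,145,340,265,5,"pics/c1.png"); crop(im,330,145,490,265,5,"pics/c2.png")
E
```

```text
(no output)
```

View pics/c1.png

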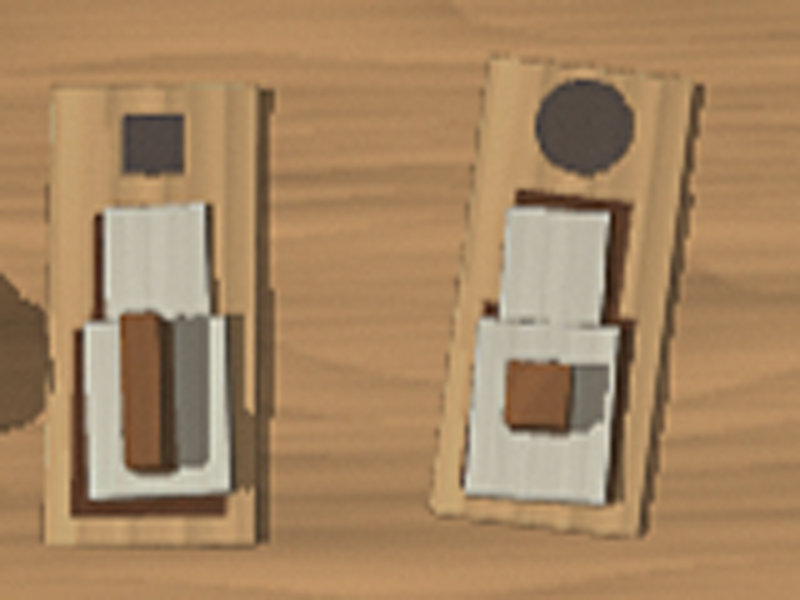

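View pics/c2.png

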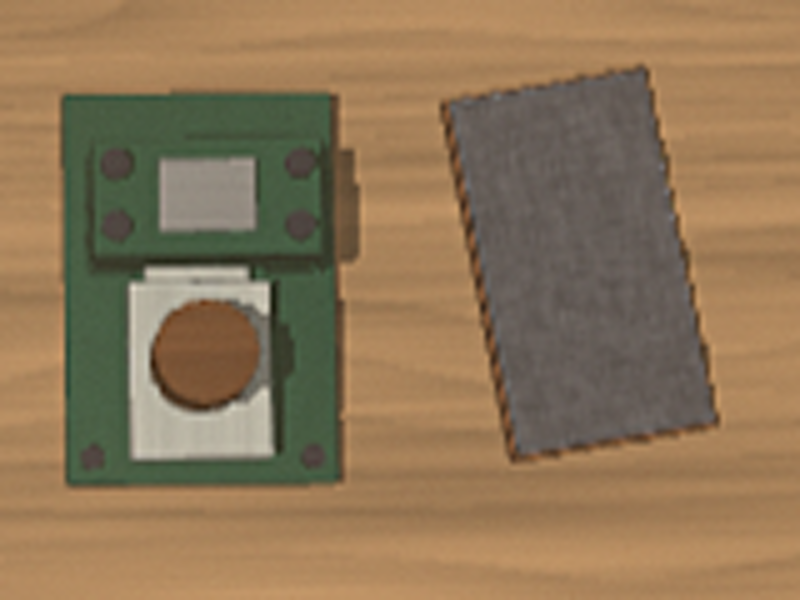

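```bash
cat > fit.py <<'E'
from h import *
def fit(cal,px,model,zs):
    P=np.array([unproj(cal,p,z)[0] for p,z in zip(px,zs)])[:,:2]; M=np.array(model)/1000.
    mc,pc=M.mean(0),P.mean(0); H=(M-mc).T@(P-pc)
    a=np.arctan2(H[0,1]-H[1,0],H[0,0]+H[1,1]); c,s=np.cos(a),np.sin(a); Q=np.array([[c,-s],[s,c]])
    t=pc-Q@mc; res=np.linalg.norm((M@Q.T+t)-P,axis=1)
    return np.r_[t,a],res*1000
DB=[(15,30),(15,-30),(-60,-30),(-60,30)]; DT=[(65,22),(65,-22)]
E
cat > m0.py <<'E'
from fit import *
cal=vision.get_calibration("top")
def go(n,px,off,model,zs):
    px=np.array(px)/5.+np.array(off)-0.4
    r,e=fit(cal,px,model,zs); print(n,np.round(r[:2]*1000,1),"deg",round(np.degrees(r[2]),1),np.round(e,1))
B=[(125,45),(125,-45),(-75,-45),(-75,45)]
o1,o2=(180,145),(330,145)
go("sqB",[(52,88),(256,86),(256,544),(46,546)],o1,B,[.012]*4)
go("rdB",[(490,60),(694,80),(642,536),(432,512)],o1,B,[.012]*4)
go("press",[(64,96),(334,94),(340,482),(68,484)],o2,[(95,58),(95,-58),(-75,-58),(-75,58)],[.012]*4)
go("pad",[(445,104),(646,68),(718,424),(514,460)],o2,[(80,45),(80,-45),(-80,-45),(-80,45)],[.012]*4)
zz=[.028]*4+[.02]*2
go("bar",[(86,322),(222,318),(232,492),(92,500),(106,206),(206,203)],o1,DB+DT,zz)
go("sq",[(482,320),(620,326),(606,502),(468,494),(510,207),(608,212)],o1,DB+DT,zz)
go("rd",[(129,283),(271,282),(274,458),(131,459)],o2,DB,zz[:4])
E
python3 m0.py
```

```text
sqB [543.  263.6] deg -0.7 [1.3 1.6 0.9 1.3]
rdB [546.9  90.6] deg -7.9 [1.7 0.7 0.9 1. ]
press [560.6 -78.3] deg -1.2 [1.  0.7 0.9 0.7]
pad [ 577.2 -241.5] deg 8.4 [1.9 1.1 1.7 1.4]
bar [548.1 258.6] deg 1.5 [0.7 2.3 0.3 1.2 1.5 0.6]
sq [542.4  94.1] deg -5.0 [1.5 0.5 1.4 0.7 1.  1.2]
rd [555.  -76.2] deg -1.1 [0.1 0.1 0.1 0.1]
```

```bash
cat > plan.py <<'E'
from h import *
import sys
# usage: plan.py x y z(mm, TCP) yawdeg(die x axis)  -> translation, twist
def plan(x,y,z,yaw,verbose=True):
    s=monitor.sense(); T=rot(s['tool_rot']); p=s['tcp_pos']
    t=T.inv().apply(np.array([x,y,z])/1000-p); a=np.radians(yaw); best=None
    for sg in (1,-1):
        X=np.array([0,0,-1.]); Y=sg*np.array([-np.sin(a),np.cos(a),0]); D=R.from_matrix(np.c_[X,Y,np.cross(X,Y)])
        w=(T.inv()*D).as_rotvec(degrees=True)
        if best is None or np.linalg.norm(w)<np.linalg.norm(best): best=w
    print("t",s['time_s'],"tcp",np.round(p*1000,1),"q",np.round(s['joint_positions'],2),"F",np.round(s['wrist_force'],1),"gap",round(s['finger_gap']*1000,1))
    print("translation",np.round(t,4).tolist(),"twist",np.round(best,1).tolist())
if __name__=="__main__": plan(*map(float,sys.argv[1:]))
E
python3 - <<'E'
from h import *
s=monitor.sense(); print(rot(s['tool_rot']).as_matrix().round(3))
E
python3 plan.py 535 -75.8 150 -1.1
```

```text
[[-0.     0.283 -0.959]
 [ 0.002 -0.959 -0.283]
 [-1.    -0.002 -0.   ]]
t 0.1 tcp [ 162.5 -551.1  213.2] q [-1.3   0.32  1.57  0.    1.26 -0.02] F [-0.4  0.4  0.6] gap 91.4
translation [0.0638, -0.3504, -0.4917] twist [17.5, 0.0, 0.1]
```

Request:
send_rows(fingers=[100,100,100,100,100], translation=[[0.064,-0.35,-0.492],[0.064,-0.35,-0.492],[0.064,-0.35,-0.492],[0.064,-0.35,-0.492],[0.064,-0.35,-0.492]], twist=[[17.5,0,0],[17.5,0,0],[17.5,0,0],[17.5,0,0],[17.5,0,0]])

```text
time_s: 0.72
tcp_pos: [0.3545, -0.3061, 0.1807]
tool_rot: [0.007, -0.707, 0.006, 0.707]
wrist_force: [0.8, -0.1, 0.3]
finger_gap: 0.0912
```

```bash
python3 plan.py 535 -75.8 150 -1.1
```

```text
t 0.725 tcp [ 354.5 -306.1  180.7] q [-0.74  0.18  1.85  0.    1.12  0.85] F [ 0.8 -0.1  0.3] gap 91.2
translation [0.031, -0.2337, -0.176] twist [0.0, 0.0, 0.1]
```

Request:
send_rows(fingers=[100,100,100,100,100], translation=[[0.031,-0.234,-0.176],[0.031,-0.234,-0.176],[0.031,-0.234,-0.176],[0.031,-0.234,-0.176],[0.031,-0.234,-0.176]], twist=[[0,0,0],[0,0,0],[0,0,0],[0,0,0],[0,0,0]])

```text
time_s: 1.35
tcp_pos: [0.5359, -0.0732, 0.1494]
tool_rot: [0.007, -0.707, 0.006, 0.707]
wrist_force: [-0.1, -1.0, 0.8]
finger_gap: 0.0914
```

```bash
python3 plan.py 535 -75.8 36 -1.1
```

```text
t 1.35 tcp [535.9 -73.2 149.4] q [-0.16  0.32  1.74  0.    1.08  1.43] F [-0.1 -1.   0.8] gap 91.4
translation [0.1134, 0.0028, 0.0008] twist [0.1, 0.1, 0.1]
```

Request:
send_rows(fingers=[100,100,100,100,100], translation=[[0.06,0.003,0.001],[0.1,0.003,0.001],[0.113,0.003,0.001],[0.113,0.003,0.001],[0.113,0.003,0.001]], twist=[[0,0,0],[0,0,0],[0,0,0],[0,0,0],[0,0,0]])

```text
time_s: 1.98
tcp_pos: [0.5362, -0.0764, 0.038]
tool_rot: [-0.007, 0.708, -0.006, -0.706]
wrist_force: [0.6, -0.9, -0.4]
finger_gap: 0.0912
```

```bash
python3 plan.py 535 -75.8 36 -1.1; python3 -c "
from h import *
crop(vision.camera('side'),240,140,400,260,5,'pics/s1.png')"
```

```text
t 1.975 tcp [536.2 -76.4  38. ] q [-0.16  0.44  1.88  0.    0.82  1.42] F [ 0.6 -0.9 -0.4] gap 91.2
translation [0.002, -0.0005, 0.0012] twist [0.1, -0.1, 0.1]
```

View pics/s1.png

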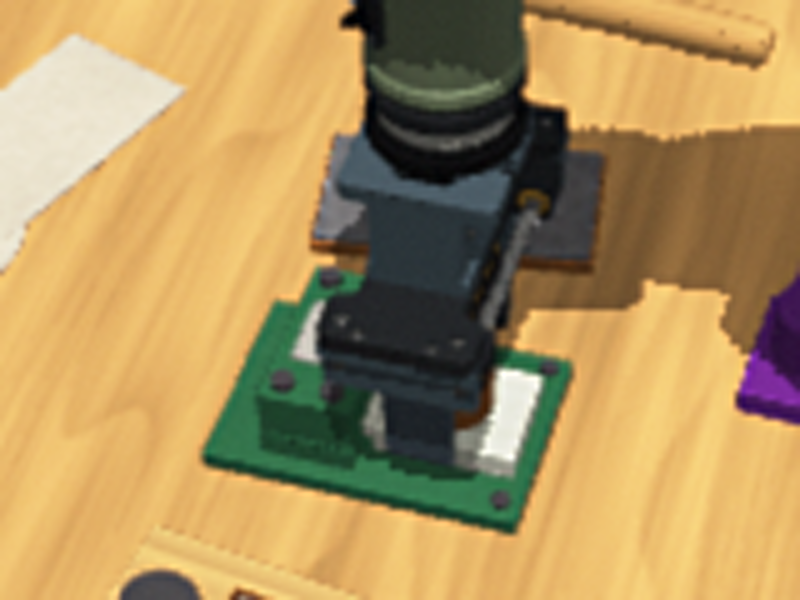

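The fingers straddle the round knob in the press (finger near crop (420,430)). Closing now.

Request:
send_rows(fingers=[0,0,0,0,0], translation=[[0.002,-0.0005,0.001],[0.002,-0.0005,0.001],[0.002,-0.0005,0.001],[0.002,-0.0005,0.001],[0.002,-0.0005,0.001]], twist=[[0,0,0],[0,0,0],[0,0,0],[0,0,0],[0,0,0]])

```text
time_s: 2.65
tcp_pos: [0.5351, -0.0757, 0.0361]
tool_rot: [-0.007, 0.708, -0.006, -0.706]
wrist_force: [0.2, 4.9, 1.7]
finger_gap: 0.044
```

```bash
python3 plan.py 465 -74.5 37 -1.1
```

```text
t 2.65 tcp [535.1 -75.7  36.1] q [-0.16  0.44  1.88  0.    0.82  1.42] F [0.2 4.9 1.7] gap 44.0
translation [-0.0011, 0.0, 0.0702] twist [0.1, -0.1, 0.1]
```

Request:
send_rows(fingers=[0,0,0,0,0], translation=[[-0.0025,0,0.003],[-0.0025,0,0.03],[-0.0025,0,0.065],[-0.0025,0,0.075],[-0.0025,0,0.075]], twist=[[0,0,0],[0,0,0],[0,0,0],[0,0,0],[0,0,0]])

```text
time_s: 3.28
tcp_pos: [0.4604, -0.0745, 0.0386]
tool_rot: [-0.007, 0.708, -0.006, -0.706]
wrist_force: [0.7, 0.2, -2.8]
finger_gap: 0.0436
```

```bash
python3 plan.py 460 -74.5 130 -1.1;python3 -c "
from h import *
crop(vision.camera('side'),240,140,400,260,5,'pics/s2.png')"
```

```text
t 3.275 tcp [460.4 -74.5  38.6] q [-0.19  0.35  2.05  0.    0.74  1.4 ] F [ 0.7  0.2 -2.8] gap 43.6
translation [-0.0914, -0.0001, 0.0001] twist [0.1, -0.2, 0.1]
```

View pics/s2.png

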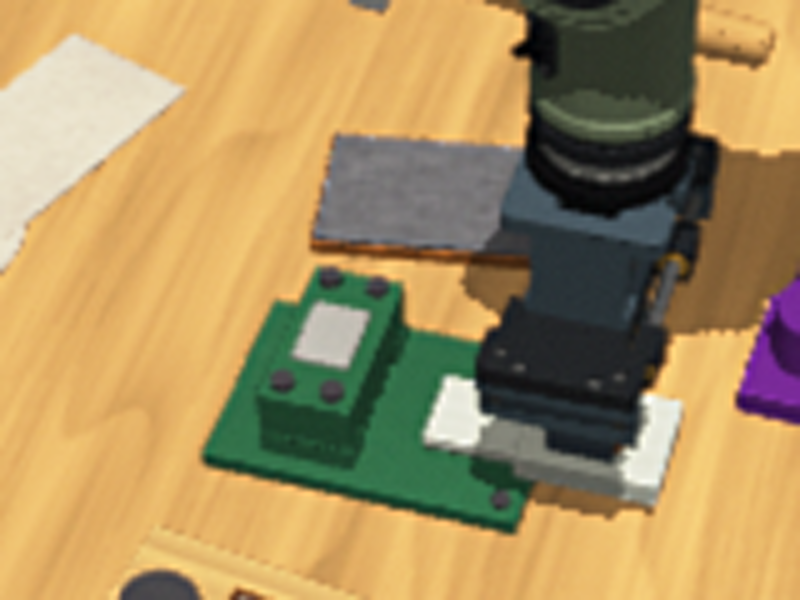

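The die is clear of the slot, tongue at crop (450,410). Lift, then carry to the pad.

Request:
send_rows(fingers=[0,0,0,0,0], translation=[[-0.05,0,0],[-0.08,0,0],[-0.08,0,0],[-0.08,0,0],[-0.08,0,0]], twist=[[0,0,0],[0,0,0],[0,0,0],[0,0,0],[0,0,0]])

```text
time_s: 3.95
tcp_pos: [0.4603, -0.0745, 0.1172]
tool_rot: [-0.007, 0.708, -0.006, -0.706]
wrist_force: [0.1, 1.0, -2.4]
finger_gap: 0.0435
```

```bash
python3 plan.py 557 -244.5 80 8.4
```

```text
t 3.95 tcp [460.3 -74.5 117.2] q [-0.19  0.24  1.95  0.    0.95  1.4 ] F [ 0.1  1.  -2.4] gap 43.5
translation [0.0371, 0.1683, -0.0997] twist [-9.4, -0.1, 0.1]
```

Request:
send_rows(fingers=[0,0,0,0,0], translation=[[0.01,0.05,-0.03],[0.02,0.1,-0.06],[0.03,0.15,-0.09],[0.037,0.168,-0.1],[0.037,0.168,-0.1]], twist=[[-3,0,0],[-6,0,0],[-9.4,0,0],[-9.4,0,0],[-9.4,0,0]])

```text
time_s: 4.58
tcp_pos: [0.5565, -0.2446, 0.0779]
tool_rot: [-0.05, -0.705, -0.052, 0.706]
wrist_force: [-0.3, 1.3, -2.8]
finger_gap: 0.0432
```

```bash
python3 plan.py 557 -244.5 37 8.4; python3 -c "
from h import *
crop(vision.camera('top'),390,135,510,225,6,'pics/t2.png')"
```

```text
t 4.575 tcp [ 556.5 -244.6   77.9] q [-0.43  0.48  1.67  0.    0.99  0.99] F [-0.3  1.3 -2.8] gap 43.2
translation [0.0409, 0.0001, -0.0006] twist [-0.1, 0.1, 0.2]
```

View pics/t2.png

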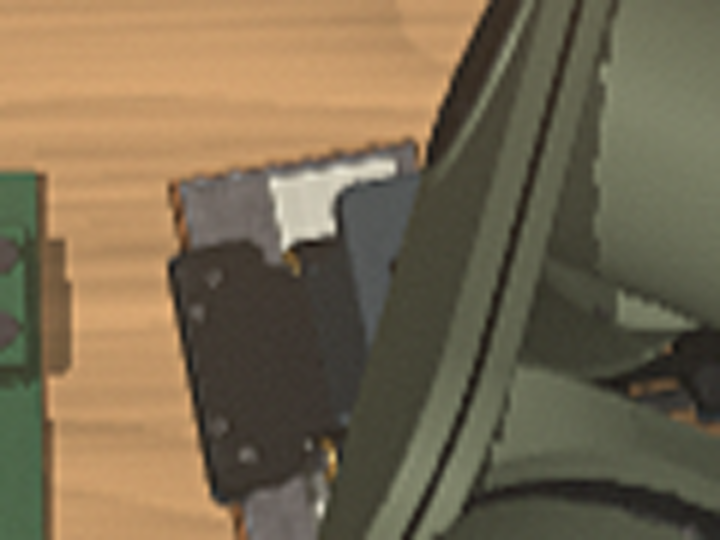

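The held tongue (crop (335,195)) is over the pad. Lowering.

Request:
send_rows(fingers=[0,0,0,0,0], translation=[[0.02,0,0],[0.034,0,0],[0.039,0,0],[0.041,0,0],[0.041,0,0]], twist=[[0,0,0],[0,0,0],[0,0,0],[0,0,0],[0,0,0]])

```text
time_s: 5.25
tcp_pos: [0.5563, -0.2433, 0.038]
tool_rot: [-0.05, -0.705, -0.053, 0.706]
wrist_force: [-0.3, 0.5, -2.5]
finger_gap: 0.0435
```

```bash
python3 plan.py 557 -244.5 36 8.4
```

```text
t 5.25 tcp [ 556.3 -243.3   38. ] q [-0.43  0.53  1.72  0.    0.9   0.99] F [-0.3  0.5 -2.5] gap 43.5
translation [0.002, 0.0013, -0.0005] twist [-0.1, 0.0, 0.2]
```

Request:
send_rows(fingers=[0,0,100,100,100], translation=[[0.002,0,0],[0.003,0,0],[0.003,0,0],[0.003,0,0],[0.003,0,0]], twist=[[0,0,0],[0,0,0],[0,0,0],[0,0,0],[0,0,0]])

```text
time_s: 5.88
tcp_pos: [0.5564, -0.2434, 0.0351]
tool_rot: [-0.05, -0.705, -0.052, 0.705]
wrist_force: [-0.3, 0.4, 0.9]
finger_gap: 0.0706
```

```bash
python3 plan.py 557 -244.5 135 8.4
```

```text
t 5.875 tcp [ 556.4 -243.4   35.1] q [-0.43  0.53  1.72  0.    0.9   0.99] F [-0.3  0.4  0.9] gap 70.6
translation [-0.0999, 0.0009, -0.0004] twist [-0.1, 0.0, 0.2]
```

Request:
send_rows(fingers=[100,100,100,100,100], translation=[[-0.03,0,0],[-0.09,0,0],[-0.115,0,0],[-0.115,0,0],[-0.115,0,0]], twist=[[0,0,0],[0,0,0],[0,0,0],[0,0,0],[0,0,0]])

```text
time_s: 6.5
tcp_pos: [0.5556, -0.2434, 0.1486]
tool_rot: [-0.05, -0.704, -0.053, 0.706]
wrist_force: [0.3, -0.5, -0.9]
finger_gap: 0.0913
```

```bash
python3 plan.py 528 258 150 1.5
```

```text
t 6.5 tcp [ 555.6 -243.4  148.6] q [-0.43  0.42  1.58  0.    1.14  0.99] F [ 0.3 -0.5 -0.9] gap 91.3
translation [0.0009, -0.5001, -0.0452] twist [6.8, 0.2, 0.3]
```

Request:
send_rows(fingers=[60,60,60,60,60], translation=[[0,-0.06,-0.005],[0,-0.12,-0.011],[0,-0.18,-0.016],[0,-0.24,-0.022],[0,-0.3,-0.027]], twist=[[1,0,0],[2,0,0],[3,0,0],[4,0,0],[5,0,0]])

```text
time_s: 7.12
tcp_pos: [0.5376, 0.0591, 0.148]
tool_rot: [-0.019, -0.705, -0.022, 0.709]
wrist_force: [0.9, -0.9, 0.6]
finger_gap: 0.0551
```

```bash
python3 plan.py 528 258 150 1.5
```

```text
t 7.125 tcp [537.6  59.1 148. ] q [0.09 0.32 1.74 0.01 1.09 1.6 ] F [ 0.9 -0.9  0.6] gap 55.1
translation [-0.0011, -0.1991, -0.0017] twist [1.8, 0.4, 0.3]
```

Request:
send_rows(fingers=[60,60,60,60,60], translation=[[0,-0.06,0],[0,-0.12,-0.001],[0,-0.18,-0.002],[-0.001,-0.199,-0.002],[-0.001,-0.199,-0.002]], twist=[[1.8,0.4,0.3],[1.8,0.4,0.3],[1.8,0.4,0.3],[1.8,0.4,0.3],[1.8,0.4,0.3]])

```text
time_s: 7.75
tcp_pos: [0.5275, 0.2581, 0.1484]
tool_rot: [-0.011, -0.706, -0.009, 0.708]
wrist_force: [0.4, -0.6, -0.1]
finger_gap: 0.0549
```

```bash
python3 plan.py 528 258 36 1.5;python3 -c "
from h import *
crop(vision.camera('side'),200,280,360,400,5,'pics/s3.png')
crop(vision.camera('top'),390,135,510,225,6,'pics/t3.png')"
```

```text
t 7.75 tcp [527.5 258.1 148.4] q [ 0.44  0.39  1.63 -0.    1.12  1.98] F [ 0.4 -0.6 -0.1] gap 54.9
translation [0.1124, -0.0001, -0.0007] twist [0.1, 0.1, -0.1]
```

View pics/s3.png

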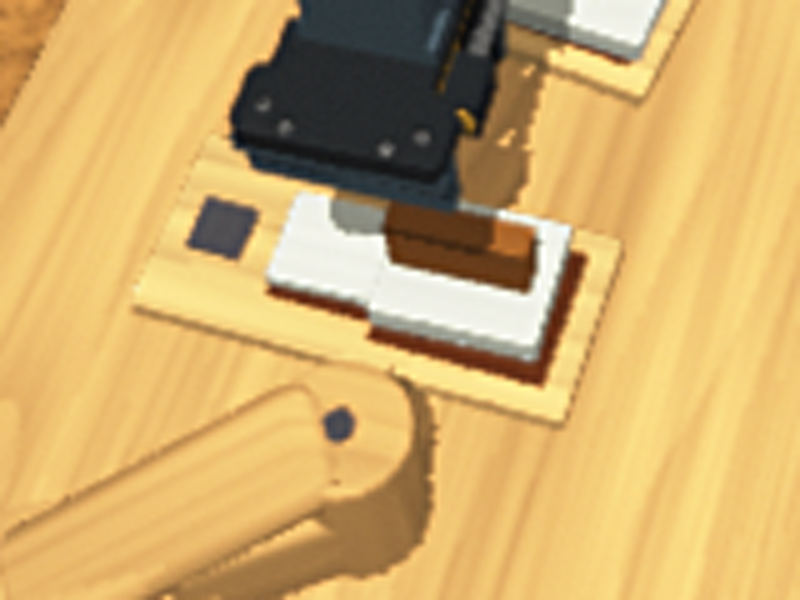

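View pics/t3.png

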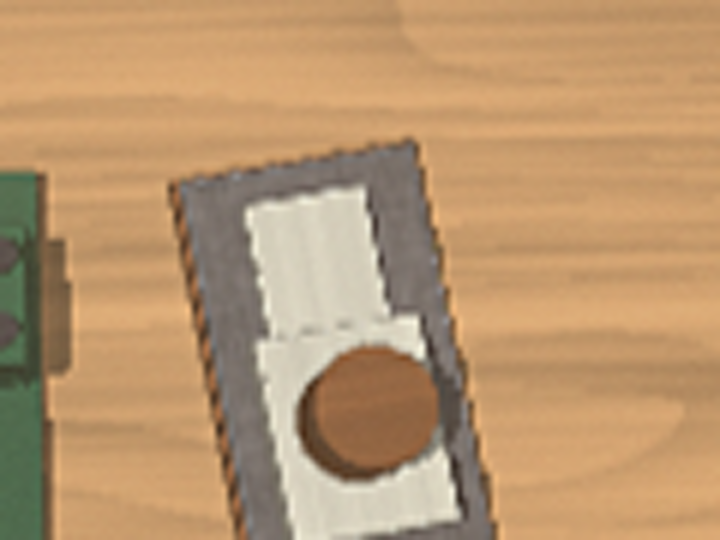

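Round die lies flat on the pad (knob at crop (370,412)). The bar die is free below the gripper with the last well clear. Descending.

Request:
send_rows(fingers=[60,60,60,60,60], translation=[[0.06,0,-0.001],[0.1,0,-0.001],[0.113,0,-0.001],[0.114,0,-0.001],[0.114,0,-0.001]], twist=[[0,0,0],[0,0,0],[0,0,0],[0,0,0],[0,0,0]])

```text
time_s: 8.48
tcp_pos: [0.5301, 0.2562, 0.0367]
tool_rot: [0.009, 0.708, 0.008, -0.706]
wrist_force: [1.3, 0.1, -0.3]
finger_gap: 0.0548
```

Request:
send_rows(fingers=[0,0,0,0,0], translation=[[0,0,0],[0,0,0],[0,0,0],[0,0,0],[0,0,0]], twist=[[0,0,0],[0,0,0],[0,0,0],[0,0,0],[0,0,0]])

```text
time_s: 9.1
tcp_pos: [0.5303, 0.2568, 0.0369]
tool_rot: [0.009, 0.708, 0.008, -0.706]
wrist_force: [-0.6, 2.6, 2.0]
finger_gap: 0.0161
```

```bash
python3 plan.py 528 258 135 1.5
```

```text
t 9.1 tcp [530.3 256.8  36.9] q [ 0.43  0.5   1.77 -0.    0.87  1.98] F [-0.6  2.6  2. ] gap 16.1
translation [-0.0981, -0.0012, 0.0021] twist [-0.1, -0.1, -0.0]
```

Request:
send_rows(fingers=[0,0,0,0,0], translation=[[-0.03,0,0],[-0.08,0,0],[-0.1,0,0.01],[-0.1,0.02,0.03],[-0.1,0.06,0.05]], twist=[[0,0,0],[0,0,0],[0,0,0],[0,0,0],[0,0,0]])

```text
time_s: 9.72
tcp_pos: [0.4794, 0.1953, 0.1355]
tool_rot: [-0.01, -0.707, -0.009, 0.707]
wrist_force: [-0.6, -0.6, -3.7]
finger_gap: 0.0157
```

```bash
python3 plan.py 467 -76.3 130 -1.2
```

```text
t 9.725 tcp [479.4 195.3 135.5] q [ 0.37  0.3   1.81 -0.    1.03  1.91] F [-0.6 -0.6 -3.7] gap 15.7
translation [0.0058, 0.2711, 0.0196] twist [2.7, 0.0, -0.1]
```

Request:
send_rows(fingers=[0,0,0,0,0], translation=[[0,0.054,0.004],[0,0.108,0.008],[0,0.163,0.012],[0,0.217,0.016],[0.006,0.271,0.02]], twist=[[0.5,0,0],[1,0,0],[1.5,0,0],[2,0,0],[2.7,0,0]])

```text
time_s: 10.35
tcp_pos: [0.4648, -0.0775, 0.1289]
tool_rot: [0.007, -0.706, 0.008, 0.708]
wrist_force: [0.6, 0.4, -3.7]
finger_gap: 0.016
```

```bash
python3 plan.py 462 -76.3 55 -1.2
```

```text
t 10.35 tcp [464.8 -77.5 128.9] q [-0.19  0.24  1.92 -0.    0.99  1.4 ] F [ 0.6  0.4 -3.7] gap 16.0
translation [0.0739, -0.0012, 0.0027] twist [0.0, 0.1, -0.1]
```

Request:
send_rows(fingers=[0,0,0,0,0], translation=[[0.04,-0.001,0.006],[0.07,-0.001,0.006],[0.085,-0.001,0.006],[0.089,-0.001,0.006],[0.089,-0.001,0.006]], twist=[[0,0,0],[0,0,0],[0,0,0],[0,0,0],[0,0,0]])

```text
time_s: 10.98
tcp_pos: [0.4581, -0.0762, 0.0396]
tool_rot: [0.007, -0.706, 0.008, 0.708]
wrist_force: [-0.9, -0.4, -3.5]
finger_gap: 0.016
```

```bash
python3 plan.py 541 -77.9 40 -1.2; python3 -c "
from h import *
crop(vision.camera('top'),330,145,490,265,5,'pics/t4.png')
crop(vision.camera('side'),240,160,400,280,5,'pics/s4.png')"
```

```text
t 10.975 tcp [458.1 -76.2  39.6] q [-0.19  0.34  2.05 -0.    0.75  1.4 ] F [-0.9 -0.4 -3.5] gap 16.0
translation [-0.0007, 0.0, -0.0829] twist [0.0, 0.2, -0.0]
```

View pics/t4.png

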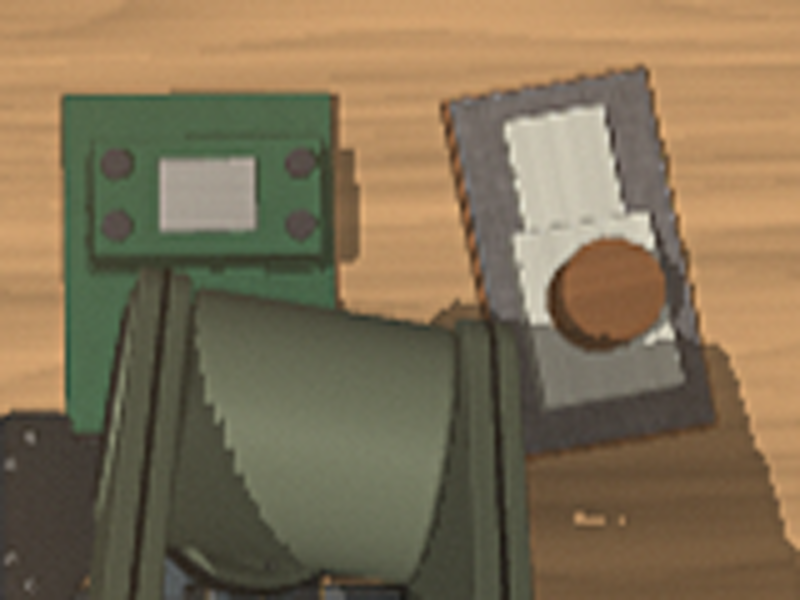

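View pics/s4.png

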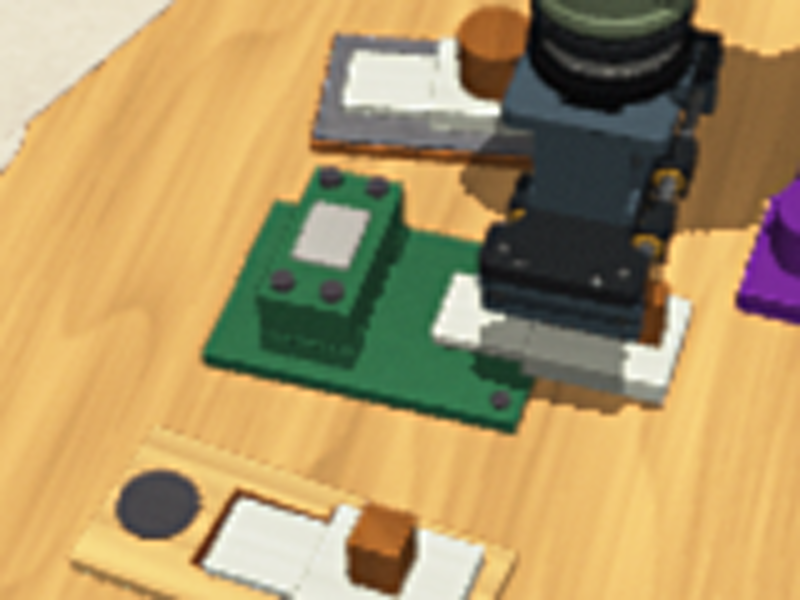

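The bar die sits aligned before the slot (tongue near crop (455,310) in the side view). Slide in.

Request:
send_rows(fingers=[0,0,0,0,0], translation=[[0,0,-0.02],[0,0,-0.045],[0,0,-0.06],[0.001,0,-0.07],[0.001,0,-0.07]], twist=[[0,0,0],[0,0,0],[0,0,0],[0,0,0],[0,0,0]])

```text
time_s: 11.7
tcp_pos: [0.529, -0.0778, 0.0391]
tool_rot: [0.007, -0.706, 0.008, 0.708]
wrist_force: [0.3, 0.8, -3.8]
finger_gap: 0.0159
```

```bash
python3 plan.py 542 -77.9 38 -1.2; python3 -c "
from h import *
crop(vision.camera('side'),240,160,400,280,5,'pics/s5.png')"
```

```text
t 11.7 tcp [529.  -77.8  39.1] q [-0.17  0.43  1.89 -0.    0.82  1.43] F [ 0.3  0.8 -3.8] gap 15.9
translation [0.0011, -0.0001, -0.013] twist [0.0, 0.1, -0.1]
```

View pics/s5.png

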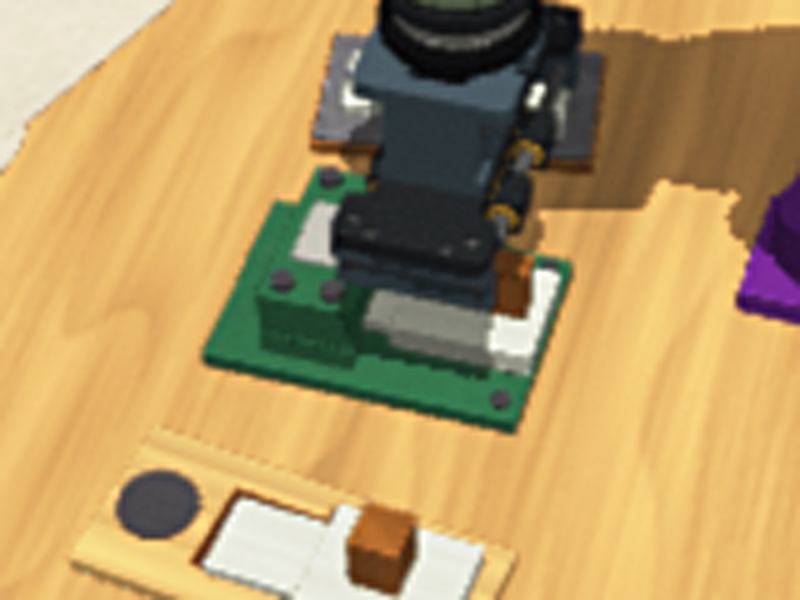

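The tongue is in the slot with about 13 mm to go. I push gently and watch the force.

Request:
send_rows(fingers=[0,0,0,0,0], translation=[[0.001,0,-0.004],[0.0015,0,-0.007],[0.0015,0,-0.01],[0.0015,0,-0.012],[0.0015,0,-0.013]], twist=[[0,0,0],[0,0,0],[0,0,0],[0,0,0],[0,0,0]])

```text
time_s: 12.38
tcp_pos: [0.5413, -0.078, 0.0375]
tool_rot: [0.007, -0.706, 0.008, 0.708]
wrist_force: [0.4, 0.4, -4.3]
finger_gap: 0.0155
```

Request:
send_rows(fingers=[0,0], translation=[[0,0,-0.001],[0,0,-0.0015]], twist=[[0,0,0],[0,0,0]])

```text
time_s: 12.62
tcp_pos: [0.5428, -0.078, 0.0375]
tool_rot: [0.007, -0.706, 0.008, 0.708]
wrist_force: [-0.1, -0.3, -4.6]
finger_gap: 0.0159
```

Request:
send_rows(fingers=[0,0,0], translation=[[0,0,-0.001],[0,0,-0.002],[0,0,-0.0025]], twist=[[0,0,0],[0,0,0],[0,0,0]])

```text
time_s: 13.0
tcp_pos: [0.5432, -0.078, 0.0375]
tool_rot: [0.007, -0.704, 0.007, 0.71]
wrist_force: [-6.6, 0.1, 2.1]
finger_gap: 0.0156
```

```bash
python3 plan.py 542 -77.9 37 -1.2; python3 -c "
from h import *
crop(vision.camera('side'),280,190,360,250,10,'pics/s6.png')"
```

```text
t 13.0 tcp [543.2 -78.   37.5] q [-0.16  0.45  1.85 -0.    0.84  1.43] F [-6.6  0.1  2.1] gap 15.6
translation [0.0005, -0.0001, 0.0012] twist [0.0, 0.4, -0.1]
```

View pics/s6.png

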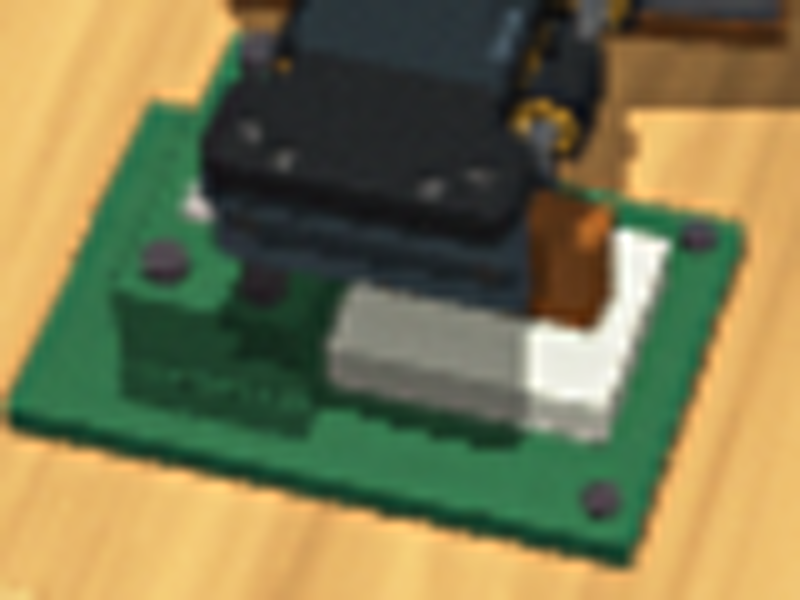

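Contact at 6.6 N: block edge meets the bridge (crop (330,370)). Ease, release, rise.

Request:
send_rows(fingers=[0,60,60,60,60], translation=[[0.0005,0,0.0005],[0.0005,0,0.0005],[0.0005,0,0.0005],[0.0005,0,0.0005],[0.0005,0,0.0005]], twist=[[0,0.4,0],[0,0.4,0],[0,0.4,0],[0,0.4,0],[0,0.4,0]])

```text
time_s: 13.68
tcp_pos: [0.543, -0.078, 0.0372]
tool_rot: [-0.007, 0.707, -0.007, -0.707]
wrist_force: [0.6, 0.0, 0.5]
finger_gap: 0.0529
```

Request:
send_rows(fingers=[60,60,60,60,60], translation=[[-0.02,0,0],[-0.07,0,0],[-0.1,0,0],[-0.11,-0.03,0],[-0.11,-0.08,0]], twist=[[0,0,0],[0,0,0],[0,0,0],[0,0,0],[0,0,0]])

```text
time_s: 14.3
tcp_pos: [0.5457, 0.0019, 0.1485]
tool_rot: [-0.008, 0.708, -0.009, -0.706]
wrist_force: [0.1, 0.5, 0.5]
finger_gap: 0.0548
```

```bash
python3 plan.py 522.5 95.8 150 -5; python3 -c "
from h import *
crop(vision.camera('top'),320,145,480,265,5,'pics/t7.png')
crop(vision.camera('side'),280,190,360,250,10,'pics/s7.png')"
```

```text
t 14.3 tcp [545.7   1.9 148.5] q [-0.02  0.32  1.74 -0.    1.08  1.58] F [0.1 0.5 0.5] gap 54.8
translation [-0.0017, -0.0933, 0.0253] twist [3.7, -0.2, -0.1]
```

View pics/t7.png

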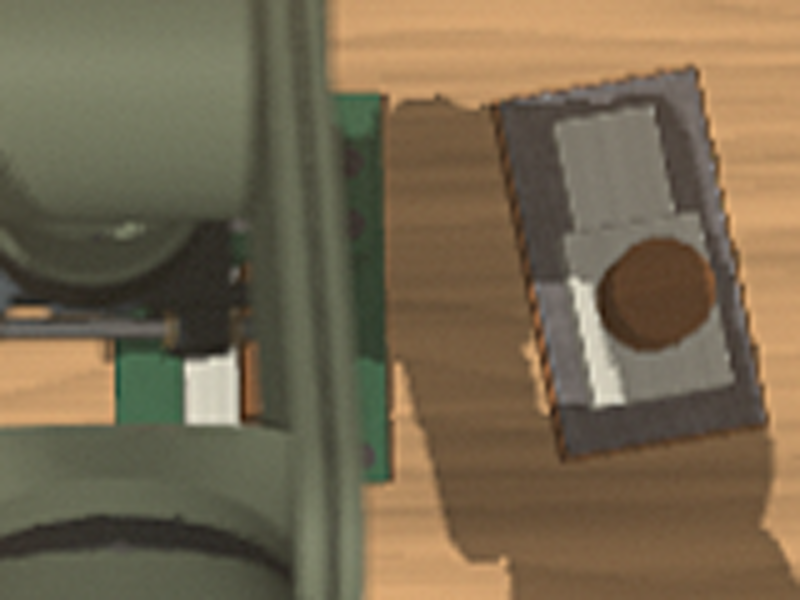

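View pics/s7.png

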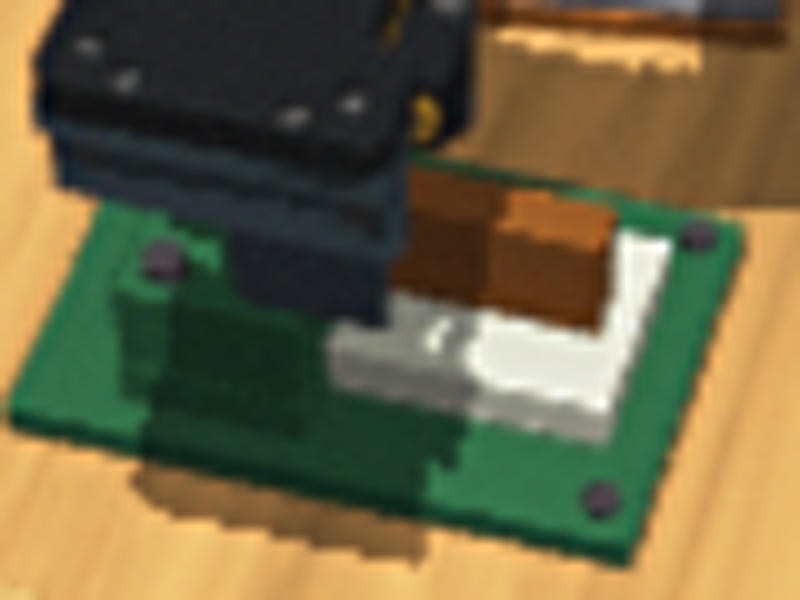

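The bar die rests in the press. Now to the square die; a final check from above comes later.

Request:
send_rows(fingers=[75,75,75,75,75], translation=[[0,-0.05,0.015],[-0.001,-0.093,0.025],[-0.001,-0.093,0.025],[0.05,-0.093,0.025],[0.07,-0.093,0.025]], twist=[[2,0,0],[3.7,0,0],[3.7,0,0],[3.7,0,0],[3.7,0,0]])

```text
time_s: 15.02
tcp_pos: [0.5199, 0.0976, 0.0752]
tool_rot: [0.028, -0.706, 0.029, 0.707]
wrist_force: [-0.5, -0.3, -1.1]
finger_gap: 0.0683
```

```bash
python3 plan.py 522.5 95.8 37 -5
```

```text
t 15.025 tcp [519.9  97.6  75.2] q [ 0.16  0.38  1.86 -0.    0.9   1.82] F [-0.5 -0.3 -1.1] gap 68.3
translation [0.0382, 0.0015, -0.0028] twist [0.4, 0.1, -0.0]
```

Request:
send_rows(fingers=[75,75,0,0,0], translation=[[0.025,0.0015,-0.0028],[0.038,0.0015,-0.0028],[0.0382,0.0015,-0.0028],[0.0382,0.0015,-0.0028],[0.0382,0.0015,-0.0028]], twist=[[0.4,0,0],[0.4,0,0],[0.4,0,0],[0.4,0,0],[0.4,0,0]])

```text
time_s: 15.65
tcp_pos: [0.5232, 0.0959, 0.038]
tool_rot: [0.031, -0.706, 0.031, 0.707]
wrist_force: [0.3, 0.1, -0.3]
finger_gap: 0.0413
```

Request:
send_rows(fingers=[0,0,0], translation=[[0,0,0],[0,0,0],[0,0,0]], twist=[[0,0,0],[0,0,0],[0,0,0]])

```text
time_s: 16.02
tcp_pos: [0.5236, 0.0962, 0.0387]
tool_rot: [-0.031, 0.707, -0.031, -0.706]
wrist_force: [-1.1, 0.3, 4.8]
finger_gap: 0.0259
```

```bash
python3 plan.py 522.5 95.8 130 -5
```

```text
t 16.025 tcp [523.6  96.2  38.7] q [0.16 0.43 1.9  0.   0.81 1.82] F [-1.1  0.3  4.8] gap 25.9
translation [-0.0913, 0.0005, 0.001] twist [-0.1, -0.0, 0.0]
```

Request:
send_rows(fingers=[0,0,0,0,0], translation=[[-0.03,0,0],[-0.07,0,0],[-0.08,-0.03,0],[-0.08,-0.08,-0.005],[-0.08,-0.13,-0.01]], twist=[[0,0,0],[0,0,0],[-1,0,0],[-2,0,0],[-3,0,0]])

```text
time_s: 16.65
tcp_pos: [0.5443, 0.2254, 0.1177]
tool_rot: [0.012, -0.707, 0.013, 0.707]
wrist_force: [1.1, 0.2, -4.4]
finger_gap: 0.0255
```

```bash
python3 plan.py 524 263.8 70 -0.7
```

```text
t 16.65 tcp [544.3 225.4 117.7] q [ 0.37  0.42  1.67 -0.    1.06  1.98] F [ 1.1  0.2 -4.4] gap 25.5
translation [0.0477, -0.0377, 0.0216] twist [-1.4, 0.1, -0.1]
```

Request:
send_rows(fingers=[0,0,0,0,0], translation=[[0,-0.0377,0.0216],[0.02,-0.0377,0.0216],[0.05,-0.0377,0.0216],[0.06,-0.0377,0.0216],[0.06,-0.0377,0.0216]], twist=[[-1.4,0,0],[-1.4,0,0],[-1.4,0,0],[-1.4,0,0],[-1.4,0,0]])

```text
time_s: 17.27
tcp_pos: [0.5233, 0.2633, 0.0566]
tool_rot: [0.003, -0.706, 0.005, 0.708]
wrist_force: [-0.4, -0.7, -4.5]
finger_gap: 0.0261
```

```bash
python3 plan.py 524 263.8 38.7 -0.7; python3 -c "
from h import *
crop(vision.camera('top'),160,145,320,265,5,'pics/t8.png')
crop(vision.camera('side'),200,280,360,400,5,'pics/s8.png')"
```

```text
t 17.275 tcp [523.3 263.3  56.6] q [ 0.45  0.48  1.75 -0.    0.92  2.03] F [-0.4 -0.7 -4.5] gap 26.1
translation [0.0179, -0.0006, -0.0007] twist [0.0, 0.2, -0.1]
```

View pics/s8.png

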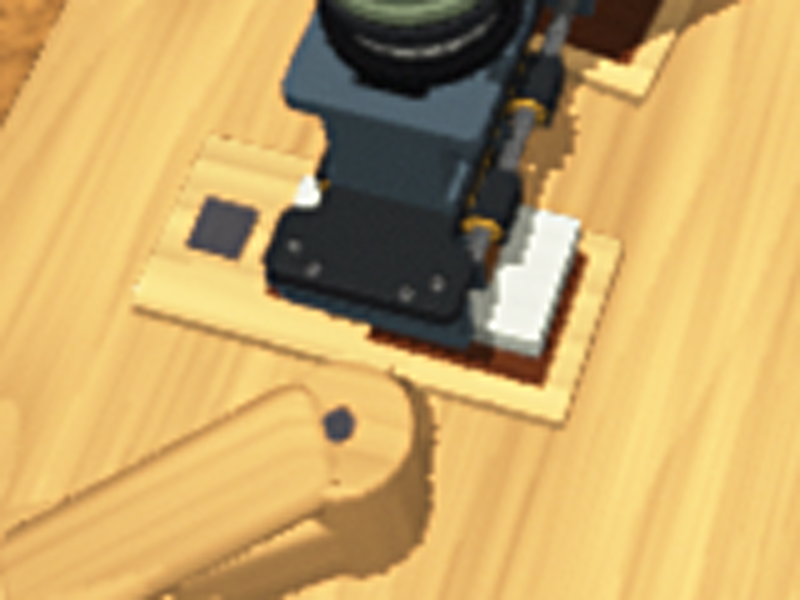

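View pics/t8.png

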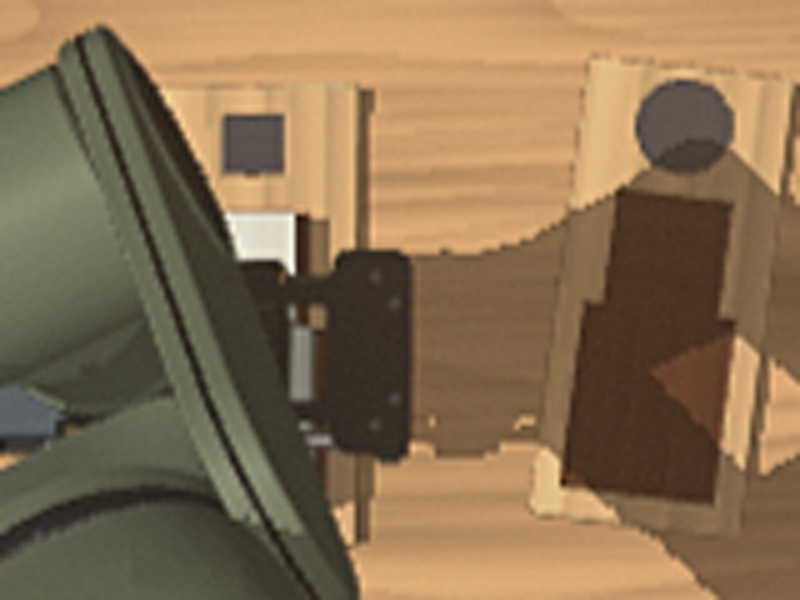

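The square die hovers over its outline and looks aligned (block end at side crop (540,280)). Lower and release.

Request:
send_rows(fingers=[0,0,0,0,0], translation=[[0.01,-0.0006,-0.0007],[0.015,-0.0006,-0.0007],[0.018,-0.0006,-0.0007],[0.019,-0.0006,-0.0007],[0.019,-0.0006,-0.0007]], twist=[[0,0,0],[0,0,0],[0,0,0],[0,0,0],[0,0,0]])

```text
time_s: 18.0
tcp_pos: [0.5255, 0.2645, 0.0394]
tool_rot: [-0.004, 0.707, -0.004, -0.707]
wrist_force: [-0.4, -0.1, -4.6]
finger_gap: 0.0256
```

Request:
send_rows(fingers=[0,75,75,75,75], translation=[[0.0005,0,0],[0.0005,0,0],[0.0005,0,0],[0.0005,0,0],[0.0005,0,0]], twist=[[0,0,0],[0,0,0],[0,0,0],[0,0,0],[0,0,0]])

```text
time_s: 18.62
tcp_pos: [0.5256, 0.2646, 0.0391]
tool_rot: [-0.004, 0.707, -0.004, -0.707]
wrist_force: [0.4, 0.6, 0.3]
finger_gap: 0.0631
```

Request:
send_rows(fingers=[75,75,75,100,100], translation=[[-0.03,0,0],[-0.08,0,0],[-0.11,0.02,0],[-0.11,0.08,0],[-0.11,0.14,0]], twist=[[0,0,0],[0,0,0],[0,0,0],[0,0,0],[0,0,0]])

```text
time_s: 19.25
tcp_pos: [0.5241, 0.1235, 0.1498]
tool_rot: [-0.003, 0.708, -0.004, -0.706]
wrist_force: [0.4, -0.7, 0.4]
finger_gap: 0.0858
```

```bash
python3 plan.py 557 -244.5 150 8.4
```

```text
t 19.25 tcp [524.1 123.5 149.8] q [ 0.21  0.31  1.75 -0.    1.08  1.79] F [ 0.4 -0.7  0.4] gap 85.8
translation [-0.0, 0.3677, -0.0365] twist [-9.0, -0.1, -0.0]
```

Request:
send_rows(fingers=[100,100,100,100,100], translation=[[0,0.061,-0.006],[0,0.122,-0.012],[0,0.183,-0.018],[0,0.244,-0.024],[0,0.305,-0.03]], twist=[[-2,0,0],[-4,0,0],[-6,0,0],[-8,0,0],[-9,0,0]])

```text
time_s: 19.88
tcp_pos: [0.5511, -0.1838, 0.1502]
tool_rot: [0.052, 0.706, 0.052, -0.704]
wrist_force: [1.9, 0.3, 0.1]
finger_gap: 0.0911
```

```bash
python3 plan.py 557 -244.5 80 8.4; python3 -c "
from h import *
crop(vision.camera('top'),180,145,340,265,5,'pics/t9.png')"
```

```text
t 19.875 tcp [ 551.1 -183.8  150.2] q [-0.34  0.37  1.65  0.    1.11  1.08] F [1.9 0.3 0.1] gap 91.1
translation [0.0702, 0.0609, 0.0033] twist [0.1, -0.2, -0.0]
```

View pics/t9.png

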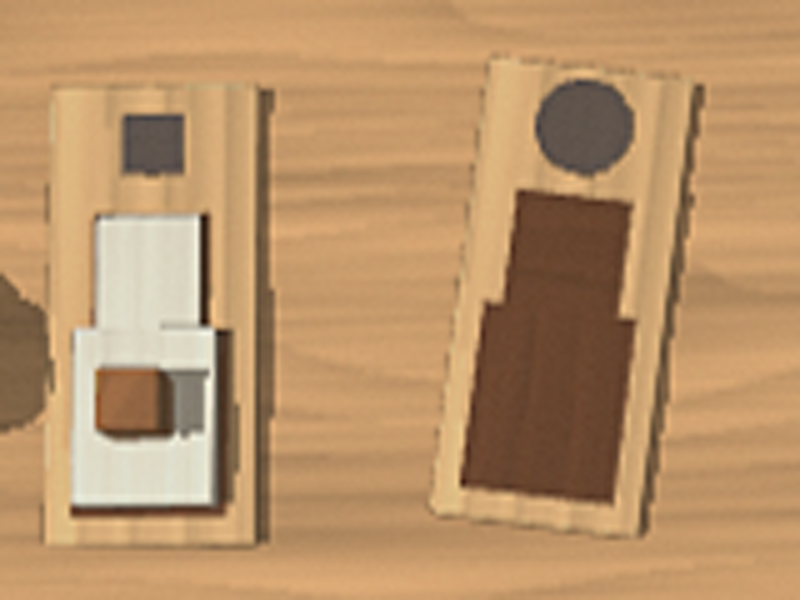

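The square die sits squarely in the square outline (block crop corners (74,329)–(215,508)). Measure the round die on the pad, the round outline and the square die.

```bash
cat >> fit.py <<'E'
cal=vision.get_calibration("top")
def go(n,px,off,model,zs):
    px=np.array(px)/5.+np.array(off)-0.4
    r,e=fit(cal,px,model,zs); print(n,np.round(r[:2]*1000,1),"deg",round(np.degrees(r[2]),1),np.round(e,1))
zz=[.028]*4+[.02]*2
E
python3 - <<'E'
from fit import *
go("rd",[(513,236),(648,212),(683,382),(546,409),(503,121),(602,104)],(330,145),DB+DT,zz)
go("outl",[(484,304),(634,320),(614,502),(462,485),(518,190),(632,203)],(180,145),DB+DT,[.012]*6)
go("sq",[(74,329),(216,329),(216,508),(72,507),(97,215),(200,214)],(180,145),DB+DT,zz)
E
```

```text
rd [ 576.6 -240.8] deg 8.6 [1.1 0.7 0.8 0.6 0.7 0.6]
outl [548.5  91.5] deg -8.1 [2.8 2.2 3.6 3.6 2.8 3.4]
sq [543.9 263.7] deg -0.7 [0.5 0.4 1.3 0.1 0.8 0.7]
```

Request:
send_rows(fingers=[100,100,100,100,100], translation=[[0,0.05,0.002],[0,0.06,0.003],[0.05,0.06,0.003],[0.08,0.06,0.003],[0.08,0.06,0.003]], twist=[[0,0,0],[0,0,0],[0,0,0],[0,0,0],[0,0,0]])

```text
time_s: 20.55
tcp_pos: [0.5561, -0.2501, 0.0683]
tool_rot: [-0.053, -0.705, -0.05, 0.706]
wrist_force: [0.1, -0.3, -0.1]
finger_gap: 0.0909
```

```bash
python3 plan.py 557 -243.8 37 8.6
```

```text
t 20.55 tcp [ 556.1 -250.1   68.3] q [-0.44  0.49  1.68 -0.    0.97  0.99] F [ 0.1 -0.3 -0.1] gap 90.9
translation [0.0313, -0.0062, -0.0018] twist [-0.3, 0.1, -0.2]
```

Request:
send_rows(fingers=[100,100,100,100,100], translation=[[0.005,-0.006,-0.002],[0.02,-0.006,-0.002],[0.029,-0.006,-0.002],[0.031,-0.006,-0.002],[0.031,-0.006,-0.002]], twist=[[0,0,0],[0,0,0],[0,0,0],[0,0,0],[0,0,0]])

```text
time_s: 21.18
tcp_pos: [0.5573, -0.2441, 0.0372]
tool_rot: [-0.053, -0.705, -0.05, 0.706]
wrist_force: [-0.1, 0.2, 0.8]
finger_gap: 0.0913
```

Request:
send_rows(fingers=[0,0,0,0,0], translation=[[0,0,0],[0,0,0],[0,0,0],[0,0,0],[0,0,0]], twist=[[0,0,0],[0,0,0],[0,0,0],[0,0,0],[0,0,0]])

```text
time_s: 21.8
tcp_pos: [0.5573, -0.244, 0.0373]
tool_rot: [-0.052, -0.705, -0.05, 0.706]
wrist_force: [0.3, 1.6, 0.7]
finger_gap: 0.0443
```

Request:
send_rows(fingers=[0,0,0,0,0], translation=[[-0.02,0,0],[-0.06,0,0],[-0.1,0,0],[-0.12,0,0],[-0.12,0,0]], twist=[[0,0,0],[0,0,0],[0,0,0],[0,0,0],[0,0,0]])

```text
time_s: 22.42
tcp_pos: [0.558, -0.2438, 0.1584]
tool_rot: [0.053, 0.706, 0.049, -0.705]
wrist_force: [-0.3, 0.3, -3.0]
finger_gap: 0.0435
```

```bash
python3 plan.py 527.9 93.8 145 -8
```

```text
t 22.425 tcp [ 558.  -243.8  158.4] q [-0.43  0.41  1.57 -0.    1.16  1.  ] F [-0.3  0.3 -3. ] gap 43.5
translation [0.0116, -0.3385, -0.0189] twist [16.3, -0.1, -0.3]
```

Request:
send_rows(fingers=[0,0,0,0,0], translation=[[0.002,-0.056,-0.003],[0.004,-0.112,-0.006],[0.006,-0.168,-0.009],[0.008,-0.225,-0.012],[0.01,-0.282,-0.016]], twist=[[3,0,0],[6,0,0],[9,0,0],[12,0,0],[14.5,0,0]])

```text
time_s: 23.05
tcp_pos: [0.5316, 0.0391, 0.145]
tool_rot: [0.037, -0.706, 0.041, 0.707]
wrist_force: [0.6, -0.4, -2.9]
finger_gap: 0.0433
```

```bash
python3 plan.py 527.9 93.8 60 -8
```

```text
t 23.05 tcp [531.6  39.1 145. ] q [ 0.06  0.31  1.76 -0.01  1.07  1.74] F [ 0.6 -0.4 -2.9] gap 43.3
translation [0.0847, -0.0544, 0.0096] twist [1.7, 0.1, -0.3]
```

Request:
send_rows(fingers=[0,0,0,0,0], translation=[[0.005,-0.045,0.008],[0.02,-0.0544,0.0096],[0.06,-0.0544,0.0096],[0.085,-0.0544,0.0096],[0.085,-0.0544,0.0096]], twist=[[1.7,0,0],[1.7,0,0],[1.7,0,0],[1.7,0,0],[1.7,0,0]])

```text
time_s: 23.68
tcp_pos: [0.5252, 0.0927, 0.0565]
tool_rot: [0.047, -0.702, 0.052, 0.709]
wrist_force: [-0.8, -0.8, -2.1]
finger_gap: 0.0434
```

```bash
python3 plan.py 527.9 93.8 37.5 -8; python3 -c "
from h import *
crop(vision.camera('top'),220,145,380,265,5,'pics/t10.png')
crop(vision.camera('side'),230,220,390,340,5,'pics/s10.png')"
```

```text
t 23.675 tcp [525.2  92.7  56.5] q [ 0.16  0.41  1.87 -0.01  0.87  1.87] F [-0.8 -0.8 -2.1] gap 43.4
translation [0.019, -0.0016, -0.0027] twist [-0.0, 0.5, -0.5]
```

View pics/t10.png

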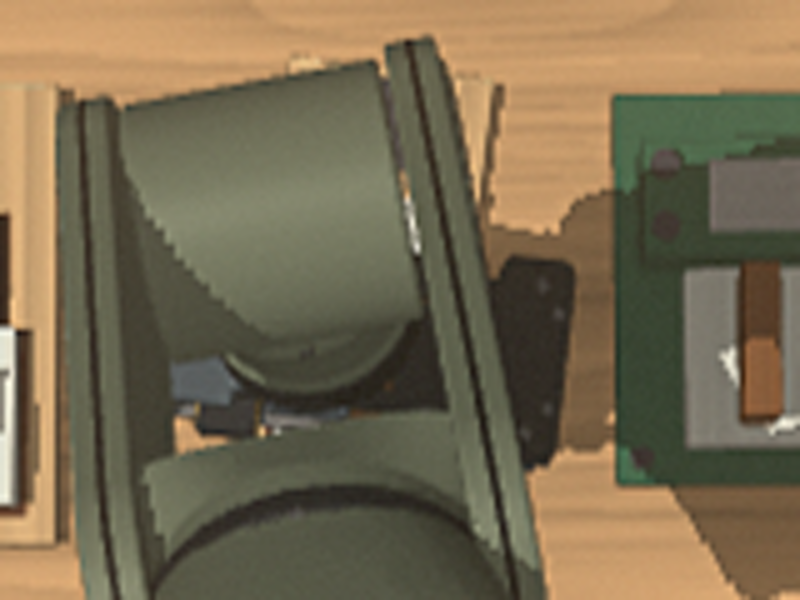

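View pics/s10.png

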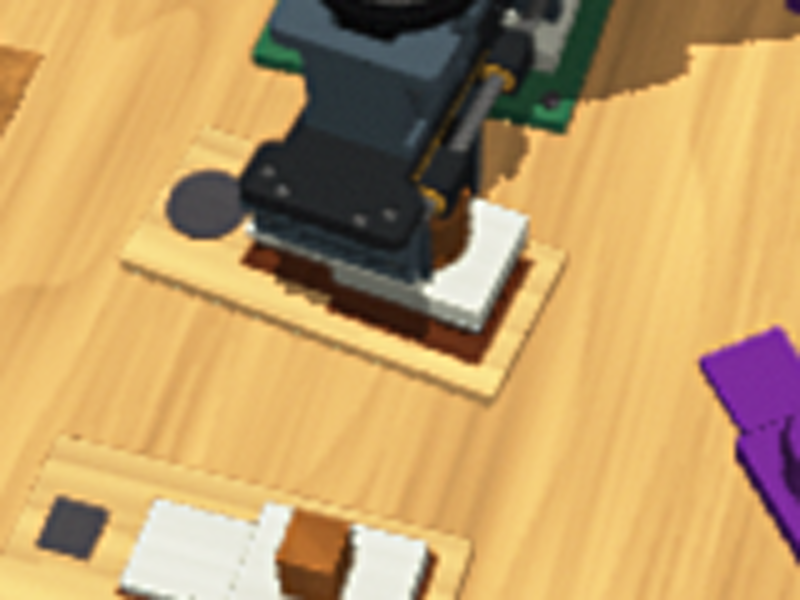

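The round die is over its outline (block end at side crop (500,260)). Lower with the small correction and release.

Request:
send_rows(fingers=[0,0,0,0,0], translation=[[0.005,-0.0016,-0.0027],[0.013,-0.0016,-0.0027],[0.018,-0.0016,-0.0027],[0.0195,-0.0016,-0.0027],[0.0195,-0.0016,-0.0027]], twist=[[0,0.5,-0.5],[0,0.5,-0.5],[0,0.5,-0.5],[0,0.5,-0.5],[0,0.5,-0.5]])

```text
time_s: 24.4
tcp_pos: [0.5308, 0.0944, 0.0398]
tool_rot: [-0.05, 0.708, -0.049, -0.703]
wrist_force: [0.1, 0.3, -2.7]
finger_gap: 0.0437
```

Request:
send_rows(fingers=[0,100,100,100,100], translation=[[0.0005,0,0],[0.0005,0,0],[0.0005,0,0],[0.0005,0,0],[0.0005,0,0]], twist=[[0,0,0],[0,0,0],[0,0,0],[0,0,0],[0,0,0]])

```text
time_s: 25.02
tcp_pos: [0.5309, 0.0944, 0.0395]
tool_rot: [-0.051, 0.708, -0.049, -0.703]
wrist_force: [-0.6, 0.1, 0.5]
finger_gap: 0.0804
```

Request:
send_rows(fingers=[100,100,100,100,100], translation=[[-0.02,0,0],[-0.07,0,0],[-0.12,0,0],[-0.15,0,0],[-0.16,0,0.02]], twist=[[0,0,0],[0,0,0],[0,0,0],[0,0,0],[0,0,0]])

```text
time_s: 25.65
tcp_pos: [0.5108, 0.0971, 0.2011]
tool_rot: [-0.051, 0.709, -0.049, -0.701]
wrist_force: [-1.2, 0.3, -0.7]
finger_gap: 0.0913
```

Request:
send_rows(fingers=[100,100,100,100,100], translation=[[0,0.06,0.03],[0,0.12,0.06],[0,0.17,0.1],[0,0.22,0.13],[0,0.26,0.16]], twist=[[0,0,0],[0,0,0],[0,0,0],[0,0,0],[0,0,0]])

```text
time_s: 26.28
tcp_pos: [0.3125, -0.1378, 0.1968]
tool_rot: [-0.051, 0.709, -0.048, -0.702]
wrist_force: [0.4, -0.7, -0.1]
finger_gap: 0.0908
```

```bash
python3 -c "
from h import *
im=vision.camera('top'); cv2.imwrite('pics/t11.png',im[:,:,::-1])
crop(im,180,145,340,265,5,'pics/t11a.png'); crop(im,330,145,490,265,5,'pics/t11b.png')
cv2.imwrite('pics/s11.png',vision.camera('side')[:,:,::-1])"
```

```text
(no output)
```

View pics/t11a.png

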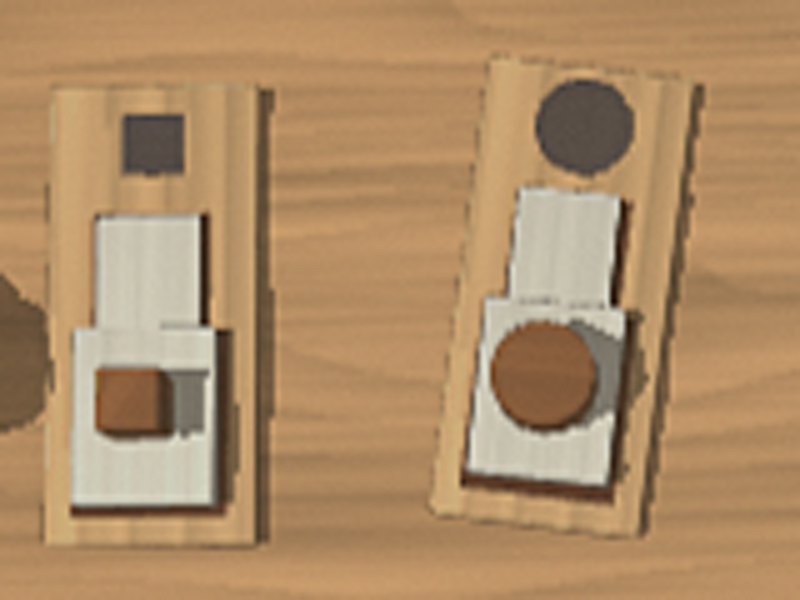

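View pics/t11b.png

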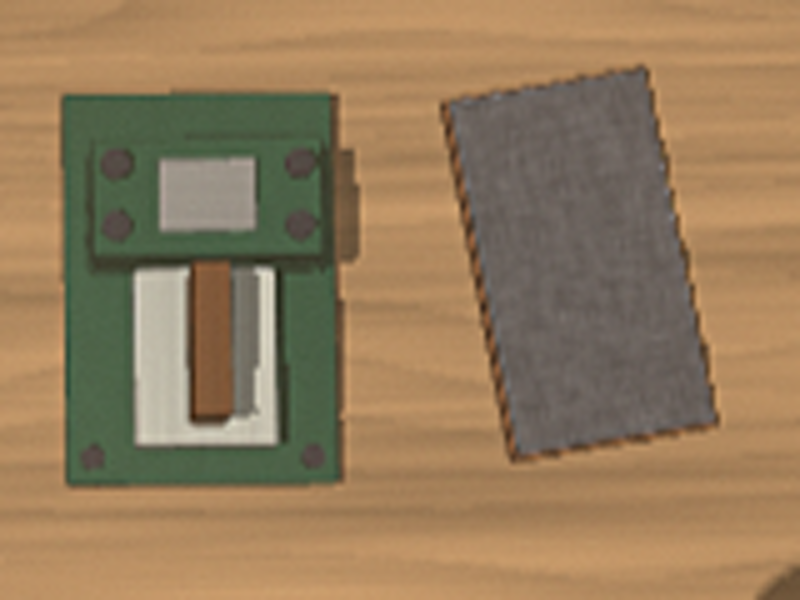

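View pics/s11.png

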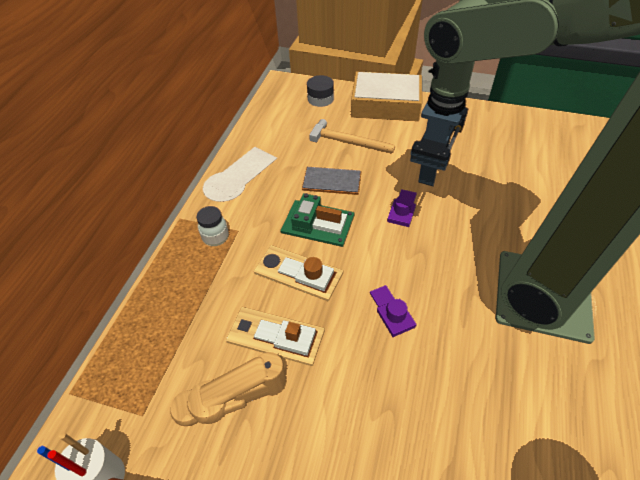

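```bash
python3 - <<'E'
from fit import *
def rel(n,px,off,model,z,f):
    px=np.array(px)/5.+np.array(off)-.4
    r,e=fit(cal,px,model,z); a=np.radians(f[2]); d=r[:2]*1000-f[:2]; c,s=np.cos(a),np.sin(a)
    print(n,"dx",round(c*d[0]+s*d[1],1),"dy",round(-s*d[0]+c*d[1],1),"dyaw",round(np.degrees(r[2])-f[2],1),np.round(e,1))
rel("rd",[(485,297),(626,311),(609,486),(468,472),(519,188),(619,198)],(180,145),DB+DT,zz,(546.9,90.6,-7.9))
rel("sq",[(74,329),(216,329),(216,508),(72,507),(97,215),(200,214)],(180,145),DB+DT,zz,(543,263.6,-.7))
rel("bar",[(135,446),(278,443)],(330,145),[(-60,30),(-60,-30)],[.028]*2,(560.6,-78.3,-1.2))
print(monitor.sense()['finger_gap'],monitor.sense()['qvel'].round(3))
E
```

```text
rd dx 3.0 dy 1.7 dyaw 1.0 [0.2 0.3 0.3 0.7 0.7 0.7]
sq dx 0.9 dy 0.1 dyaw 0.0 [0.5 0.4 1.3 0.1 0.8 0.7]
bar dx 0.3 dy 1.1 dyaw 0.9 [0.1 0.1]
0.09126414779947144 [ 0.093  0.031 -0.049  0.055 -0.027  0.07 ]
```

Request:
send_rows(fingers=[100,100,100], translation=[[0,0,0],[0,0,0],[0,0,0]], twist=[[0,0,0],[0,0,0],[0,0,0]])

```text
time_s: 26.75
tcp_pos: [0.311, -0.1381, 0.1964]
tool_rot: [-0.053, 0.707, -0.05, -0.703]
wrist_force: [0.3, -0.1, 0.5]
finger_gap: 0.0909
```

```bash
python3 -c "
from plant import job
print(job.sign_off())"
```

```text
the job is handed in; nothing more can be done
None
```

The press is changed over and the job was handed in at about 27 s. I moved the round-grip die from the press to the pad and slid the bar-grip die into the press until it met the bridge at about 7 N. The square-grip die then went to the square-marked board and the round-grip die to the round-marked one.

Last top-camera measurements, against the required limits:

| Die | Along (mm) | Across (mm) | Turn (deg) | Limits |
|---|---|---|---|---|
| Bar-grip, in press | 0.3 | 1.1 | 0.9 | 8 mm, 12 mm, 11.5° |
| Round-grip, on round board | 3.0 | 1.7 | 1.0 | 15 mm, 15 mm, 11.5° |
| Square-grip, on square board | 0.9 | 0.1 | 0.0 | 15 mm, 15 mm, 11.5° |

- **Accuracy:** these figures rest on a camera calibration good to about 2 mm. The bar-grip figures come from its two rear corners only, because the bridge hides its front edge.
- **By eye only:** all three dies look flat in the last pictures, and the hammer, the last and the purple look-alikes look unmoved. I did not measure heights or tilt.
- **End state:** the gripper is open and clear of everything at 0.2 m height. No check failed or disagreed.

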